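# Load the sample cassette and click the reader's cover shut

## Robot

A 6-joint arm with a two-finger parallel gripper is mounted at the origin on the work surface. World frame = base frame: x ahead of the robot, y to its left, z up, the work surface at z = 0. Lengths are in mm, angles in degrees, forces in N, time in s.
With the tool pointing down it reaches from about 300 to 775 mm from the base axis. Payload 14.6 kg.
Tool frame: the origin (TCP) lies midway between the tips of the shut fingers; the grasp point (between the pads) lies 19 mm behind it (ctrl.grip_depth is the z of the grasp point in the tool frame, in mm); z points along the fingers, y is the line along which they close (so a half turn about z gives the same grasp; the last joint's range is limited). The gripper opens to 85 mm and grips with 20 to 120 N. Pads are 22 mm wide; open, the fingers measure 114 mm over their backs; the gripper's body (76 mm by 85 mm) begins 54 mm behind the grasp point. The pads swing forward as they close: fully open they stand 13 mm farther back than shut.
Start: joints at [-69.591, 17.183, 87.147, -0, 75.671, -3.816], TCP at [225.666, -501.562, 231.281] pointing down, gripper open.
Joint ranges: [-173.82, 173.82], [-45.26, 126.66], [13.44, 144.39], [-59.66, 239.66], [0, 175.72], [-146.38, 146.38]. Speed limits (degrees/s): [127.2, 127.2, 147.25, 180, 180, 180].

## Interface

Orientations are given as a 3x3 rotation matrix whose columns are the frame's x, y, z axes.
In Python, from plant import ctrl, cams, ticket gives the robot as it stands. The module is installed in compiled form; this text tells all that it offers.
- The arm moves only by the shell command python3 -m crank 'ROWS' [FORCE]. ROWS is JSON, a list of rows, each a list of 7 numbers: the opening, from 0 (shut) to 1 (fully open), then the shift along the tool's x, y, z in m, then the turn, a rotation vector about the tool's x, y, z in rad. A call has 1 to 5 rows; each row shifts and turns the commanded pose from where the row before left it, along the tool's axes as they then stand; what a row does not reach is not made up. A row lasts 1/8 s, in which the tool goes at most 62.5 mm and 10.7 degrees, less where a joint would pass 70% of its speed; a pose out of reach is approached as far as the arm can. A call with a gripper value outside its range is refused whole. The fingers move at their own pace and stop on an object; FORCE is the grip in N (left out, the last holds). Time passes only in rows, so rows that do not move let the fingers close. It gives the time, the measured TCP pose, the force, the opening and the grip force at its end, in the units of the state.
- ctrl.get_state(): the state, without advancing time (a new reading comes with each control period).
- cams.snapshot(name): name is "scene" or "top" or "wrist"; returns (picture, depth): 400x640x3 uint8, blue, green, red; 400x640 float32, mm along the optical axis (not along the pixel's ray), 0 where there is no reading.
- cams.camera_model(name): a dict with "K" (3x3 intrinsics, pixels), "position" and "rotation" of the camera in the world. Camera axes: x right, y down, z forward; pixel columns grow to the right and rows downward; lengths in mm; the calibration is good to about 2 mm. The wrist camera is an equidistant fisheye: a pixel r from the principal point sees the ray r / f radians off the axis. A picture is of the moment at which its call begins: read the wrist's pose just before it. camera_model takes no time and is no camera call; for the wrist camera it gives the pose at the moment of the call.
- ticket.close_job(): hands the job in; it is judged then, once.
The state is a dict: "time": time; "joint_pos": joint angles; "dq": joint speeds; "joint_torque": joint torques, N m; "ee_pos": TCP position; "orientation": TCP orientation; "wrist_force": force on the tool from outside, world axes, zero at the start; "torque": the same for the moment, N m; "opening": finger opening in mm; "grip_force": force on a finger pad.
Only numpy, scipy, OpenCV 4.12 (cv2) and the standard library are available. Lean on these libraries where they do the work, as an engineer would, in place of code of your own. Each camera call takes 0.05 s, during which the arm holds its last target. There are 200 camera calls.

## Task

Lay the aluminium sample cassette, rib up, in the sloped seat of the cassette reader and let go of it. Then swing the reader's hinged cover down over it and press its front edge until the catch holds it fully shut by itself. Leave the glassware and the other things on the bench where they stand.

Things in the scene. Friction and masses are not known exactly. Their poses are not given: they have to be found in the camera images.
- cassette: Loose aluminium sample cassette, about 0.12 kg: block 64 (x) x 40 (y) x 14 mm (z) with a grip rib on top, 50 mm long (along x), 12 mm wide (y), from 14 to 32 mm above the underside. Origin: centre of the underside; z up through the rib. Starts flat on the bench, rib up, at one of three spots, yaw within 0.7 rad. Half a turn about z makes no difference.
- seat: Black seat on the reader's deck. Origin: centre of its floor, 85 mm above the bench; x points up the slope (away from the robot), y across, z square out of the deck, 25 degrees from vertical towards the robot. Pocket 69 (x) x 45 mm (y) with 6 mm high rims (the one at -x 9 mm). A seated cassette lies on this floor, rib along the seat's x, z along the seat's z.
- cover (a joint): Angle (rad) of the reader's grey plastic cover, hinged along the deck's upper edge: 0 shut (parallel to the deck), growing as it opens up and away from the robot, at most 2.1. Starts at 1.7 to 2.0, kept there by a stiff hinge. At 1.57 it stands square to the deck, leaning over the seat. Let go in the lower half, a weak spring (1 N at the front edge) swings it back open.
- cover_hinge (a point): Fixed point on the hinge axis, mid-width: x = +46, z = +8 mm in the seat's frame; the axis is the seat's y. The cover is a plate 100 mm long (hinge to front edge), 74 mm wide, 4 mm thick on a 30 mm rear wall: shut, its underside is 35 mm and its outer face 39 mm above the seat's floor. A 24 mm wide lip at the front edge's middle reaches 27 mm inwards.
- press_point (a point): Point on the cover's outer face, mid-width, 88 mm from the hinge (12 mm short of the front edge): push here. It moves with the cover; with the cover shut it is at x = -42, y = 0, z = +39 mm in the seat's frame.
- beaker: Bystander: glass beaker, 68 mm across, 85 mm high, on the bench. Origin: centre of its underside.
- crucible: Bystander: small white ceramic crucible, 60 mm across, 45 mm high. Origin: centre of its underside.
- reagent: Bystander: amber reagent bottle, 64 mm across, 150 mm high. Origin: centre of its underside.
- latch: Catch: steel nose 20 mm wide, 8 mm high, sprung along the seat's x, at x = -58, z = +16 mm in the seat's frame. A bead on the cover's front lip meets it at about 0.11 rad; pressing the front edge with roughly 8 to 12 N snaps the bead under it, and it then holds the cover at under 0.02 rad. It works by itself.
- reader: Cassette reader: fixed white and grey wedge-shaped device, about 120 mm wide and deep. Its deck slopes 25 degrees down towards the robot. Origin: on the bench, straight below the seat's centre; x horizontal, away from the robot, across the hinge axis.
Things that resemble listed ones, but are neither listed nor needed, are in the scene too. Leave any red or turquoise look-alike of the cassette alone. What is shaped like the reader but purple is not meant.

How it is judged (in metres and radians):
On the way:
1. the cassette lies fully home in the seat, rib up, let go, with the cover still open (x of cassette in the frame of seat between -0.006 and 0.006 m and y of cassette in the frame of seat between -0.006 and 0.006 m and z of cassette in the frame of seat between -0.003 and 0.003 m and angle between the z axis of cassette and the z axis of seat, either way round below 0.07 rad and contact force between the fingers and cassette below 0.1 N and value of joint cover above 1 rad), for 0.2 s.
At the end, for the whole second after the job is handed in: The cover is held shut by its detent (under 0.035 rad, at rest), with the cassette under it at rest, flat on the seat's floor (within 3 mm and 0.07 rad) and inside the pocket (within 6 mm of its centre) (value of joint cover below 0.035 rad and velocity of joint cover below 0.05 rad/s and x of cassette in the frame of seat between -0.006 and 0.006 m and y of cassette in the frame of seat between -0.006 and 0.006 m and z of cassette in the frame of seat between -0.003 and 0.003 m and angle between the z axis of cassette and the z axis of seat, either way round below 0.07 rad and linear speed of cassette below 0.02 m/s); the robot touches nothing.
It fails at once if a bystander (beaker, crucible or reagent bottle) is pushed more than 30 mm from its place or tipped (distance of any of beaker, crucible, reagent from where it was at the start of the episode above 0.03 m or angle between any of beaker, crucible, reagent's own z axis and vertical above 0.5 rad).
It also fails if it takes over 51 s, if anything falls off the work surface, if the arm or the gripper's body presses on something with over 40 N, if the wrist force passes 120 N, or if a joint passes its speed limit or range.

## Working session

There is one attempt and no reset: what is moved stays moved. The work goes in short steps, Python scripts to look and compute and a shell command to move; the robot and the scene stay as the last step left them, time stands still between calls to the robot, and variables do not carry over. Pictures are saved under pics/ and viewed, at most 10 in all, crops included, and the job is handed in when it is done.

```bash
mkdir -p pics; cat > h.py <<'E'
import numpy as np, cv2
from plant import ctrl, cams, ticket
def snap(n,tag):
    m=cams.camera_model(n); im,d=cams.snapshot(n)
    cv2.imwrite(f'pics/{tag}.png',im); np.savez(f'pics/{tag}.npz',im=im,d=d,K=m['K'],p=m['position'],R=m['rotation'])
    return im,d,m
def load(tag):
    z=np.load(f'pics/{tag}.npz'); return z['im'],z['d'],dict(K=z['K'],position=z['p'],rotation=z['R'])
def cloud(d,m):
    K=np.array(m['K']);v,u=np.mgrid[:d.shape[0],:d.shape[1]]
    P=np.stack([(u-K[0,2])/K[0,0]*d,(v-K[1,2])/K[1,1]*d,d],-1)
    return P@np.array(m['rotation']).T+np.array(m['position'])
E
python3 - <<'E'
from h import *
for n in('scene','top'):
    im,d,m=snap(n,n+'0'); print(n,np.round(m['K'],1).tolist(),np.round(m['position']),np.round(m['rotation'],3).tolist(),(d>0).mean())
s=ctrl.get_state();print(s['time'],s['opening'],ctrl.grip_depth,np.round(s['orientation'],3).tolist())
E
```

```text
scene [[418.5, 0.0, 310.4], [0.0, 418.5, 198.1], [0.0, 0.0, 1.0]] [ 965. -818.  769.] [[0.886, 0.256, -0.385], [0.462, -0.531, 0.71], [-0.023, -0.807, -0.59]] 0.995953125
top [[520.8, 0.0, 318.2], [0.0, 520.8, 194.6], [0.0, 0.0, 1.0]] [3.950e+02 1.000e+00 1.573e+03] [[-0.017, -0.997, 0.075], [-1.0, 0.017, -0.0], [-0.001, -0.075, -0.997]] 0.9960390625
0.1 85.81815187011033 -18.700000000000003 [[0.912, 0.41, -0.0], [0.41, -0.912, 0.001], [0.0, -0.001, -1.0]]
```

View pics/scene0.png

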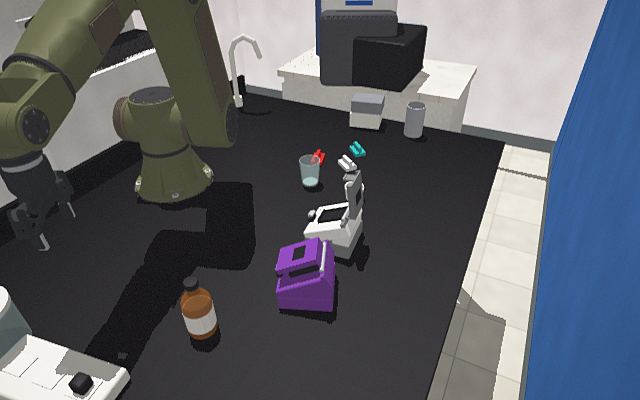

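View pics/top0.png

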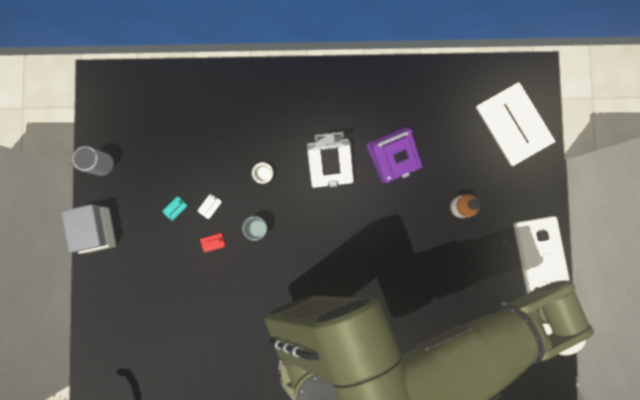

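The scene shows the reader (white/grey, cover open) near scene px (340,215) and top px (330,165). The cassette is grey-white at top (209,206) and scene (347,162). Turquoise and red look-alikes are at top (175,208) and (212,242), the crucible at (262,172), beaker at (255,228), bottle at (465,205), and the purple decoy at (395,155).

```bash
cat > m1.py <<'E'
from h import *
for tag,cb,rb in(('top0',(190,188,228,226),(295,125,365,195)),('scene0',(330,145,362,178),(295,165,375,260))):
    im,d,m=load(tag);P=cloud(d,m)
    hsv=cv2.cvtColor(im,cv2.COLOR_BGR2HSV)
    def sub(b): return np.s_[b[1]:b[3],b[0]:b[2]]
    s=sub(cb);p=P[s].reshape(-1,3);h=hsv[s].reshape(-1,3)
    k=(p[:,2]>5)&(p[:,2]<45)&(h[:,1]<70)&(h[:,2]>90); q=p[k]
    print(tag,'bench z',np.median(p[h[:,2]<60][:,2]),'cassette n',k.sum(),'z pct',np.percentile(q[:,2],[5,25,50,75,95]).round(1))
    r=cv2.minAreaRect(q[:,:2].astype(np.float32));print('rect',r)
    t=q[q[:,2]>25]; 
    if len(t)>4: print('rib',len(t),cv2.minAreaRect(t[:,:2].astype(np.float32)))
    s=sub(rb);p=P[s].reshape(-1,3);h=hsv[s].reshape(-1,3);
    pur=(h[:,0]>125)&(h[:,0]<160)&(h[:,1]>80)
    k=(p[:,2]>50)&(p[:,2]<125)&(h[:,1]<60)&(h[:,2]>150)&~pur
    q=p[k]
    # RANSAC plane with ~25deg tilt
    rng=np.random.default_rng(0);best=None
    for _ in range(2000):
        a,b,c=q[rng.choice(len(q),3,False)];n=np.cross(b-a,c-a);l=np.linalg.norm(n)
        if l<50: continue
        n=n/l*np.sign(n[2]); 
        if abs(np.degrees(np.arccos(n[2]))-25)>6: continue
        i=abs((q-a)@n)<2
        if best is None or i.sum()>best.sum(): best=i
    Q=q[best];c=Q.mean(0);n=np.linalg.svd(Q-c)[2][2];n*=np.sign(n[2])
    print('deck n',len(Q),n.round(3),'tilt',np.degrees(np.arccos(n[2])).round(1),'yaw',np.degrees(np.arctan2(-n[1],-n[0])).round(1),'c',c.round(1))
    yax=np.cross(n,[-n[0],-n[1],0]);yax/=np.linalg.norm(yax);xax=np.cross(yax,n)
    L=(Q-c)@np.c_[xax,yax];print('deck rect',cv2.minAreaRect(L.astype(np.float32)))
    # dark pocket
    dk=(h[:,2]<70)&(abs((p-c)@n)<14)&(abs((p-c)@xax)<60)&(abs((p-c)@yax)<45)
    D=p[dk];Ld=np.c_[(D-c)@xax,(D-c)@yax,(D-c)@n];print('pocket n',dk.sum(),'ext',np.percentile(Ld,[2,50,98],axis=0).round(1).tolist())
    rr=cv2.minAreaRect(Ld[:,:2].astype(np.float32));print(rr, 'world',(c+xax*rr[0][0]+yax*rr[0][1]+n*np.median(Ld[:,2])).round(1))
im,d,m=load('top0');a=cv2.resize(im[110:260,150:380],None,fx=3.4,fy=3.4,interpolation=2)
cv2.imwrite('pics/c1.png',a)
im,d,m=load('scene0');cv2.imwrite('pics/c2.png',cv2.resize(im[130:280,260:400],None,fx=4,fy=4,interpolation=2))
E
python3 m1.py
```

```text
top0 bench z -0.09761562517883249 cassette n 293 z pct [ 7.  11.  14.1 23.1 33.2]
rect ((484.58758544921875, 329.407470703125), (44.0825080871582, 66.52547454833984), 52.10334396362305)
rib 67 ((484.4118347167969, 327.8954772949219), (12.889175415039062, 49.232887268066406), 53.39146041870117)
deck n 459 [-0.418 -0.019  0.908] tilt 24.7 yaw 2.6 c [585.4 -36.1  73.7]
deck rect ((18.264530181884766, -0.04085540771484375), (140.1170196533203, 118.94719696044922), 3.0222532749176025)Traceback (most recent call last):
  File "m1.py", line 31, in <module>
    D=p[dk];Ld=np.c_[(D-c)@xax,(D-c)@yax,(D-c)@n];print('pocket n',dk.sum(),'ext',np.percentile(Ld,[2,50,98],axis=0).round(1).tolist())
                                                                                  ~~~~~~~~~~~~~^^^^^^^^^^^^^^^^^^^^^
    return _quantile_unchecked(
        a, q, axis, out, overwrite_input, method, keepdims, weights)
    return _ureduce(a,
                    func=_quantile_ureduce_func,
    ...<5 lines>...
                    overwrite_input=overwrite_input,
                    method=method)
    r = func(a, **kwargs)
    result = _quantile(arr,
                       quantiles=q,
    ...<2 lines>...
                       out=out,
                       weights=wgt)
    slices_having_nans = np.isnan(arr[-1, ...])
                                  ~~~^^^^^^^^^
IndexError: index -1 is out of bounds for axis 0 with size 0
```

```bash
sed -i 's/dk=(h\[:,2\]<70)&(abs((p-c)@n)<14)/dk=(h[:,2]<110)\&(abs((p-c)@n+5)<17)/; s/^    D=p\[dk\]/    if dk.sum()<5: continue\n    D=p[dk]/' m1.py; python3 m1.py
```

```text
top0 bench z -0.09761562517883249 cassette n 293 z pct [ 7.  11.  14.1 23.1 33.2]
rect ((484.58758544921875, 329.407470703125), (44.0825080871582, 66.52547454833984), 52.10334396362305)
rib 67 ((484.4118347167969, 327.8954772949219), (12.889175415039062, 49.232887268066406), 53.39146041870117)
deck n 459 [-0.418 -0.019  0.908] tilt 24.7 yaw 2.6 c [585.4 -36.1  73.7]
deck rect ((18.264530181884766, -0.04085540771484375), (140.1170196533203, 118.94719696044922), 3.0222532749176025)
pocket n 380 ext [[-13.8, -21.5, -4.6], [20.5, 0.6, 2.0], [56.3, 22.5, 9.9]]
((3.422626495361328, -0.13829421997070312), (110.67965698242188, 45.82354736328125), 2.985400915145874) world [587.6 -36.1  77. ]
scene0 bench z -1.7812480245993356 cassette n 160 z pct [ 6.2 10.5 12.9 24.1 31.5]
rect ((489.7835998535156, 328.251953125), (42.34558868408203, 64.85264587402344), 52.490196228027344)
rib 36 ((488.98822021484375, 328.15606689453125), (16.250768661499023, 48.5582160949707), 56.46940612792969)
deck n 426 [-0.417 -0.045  0.908] tilt 24.8 yaw 6.2 c [588.7 -52.5  71.6]
deck rect ((24.400405883789062, 15.809738159179688), (122.5177230834961, 146.5877685546875), 89.77099609375)
pocket n 344 ext [[-48.4, -16.4, -1.2], [11.3, 17.6, 3.4], [52.1, 42.5, 11.5]]
((-1.965301513671875, 8.484031677246094), (133.99969482421875, 70.50123596191406), 19.69635772705078) world [584.6 -44.5  73.9]
```

View pics/c1.png

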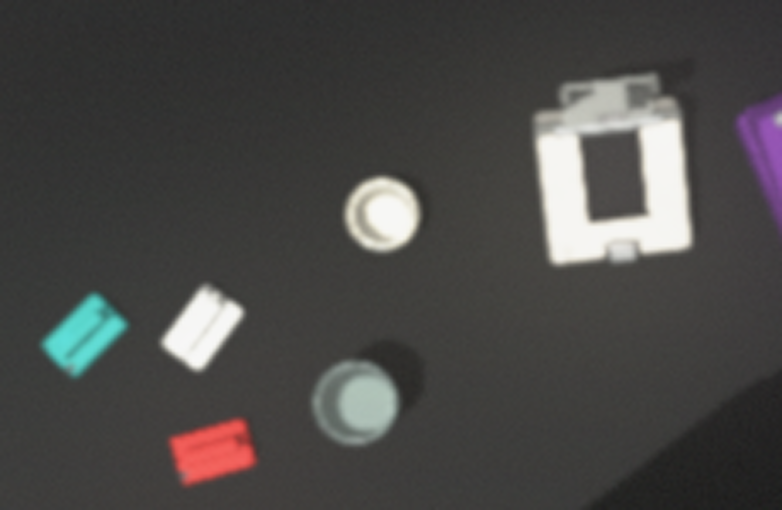

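View pics/c2.png

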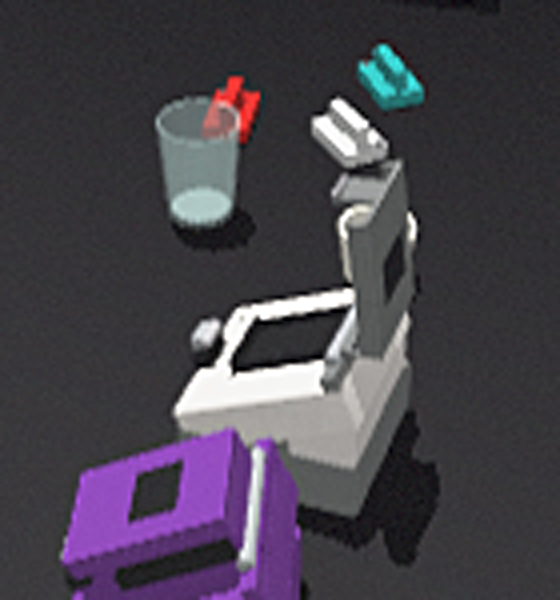

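Crops: the cassette is rib-up, with its rib running up-right at top-crop (203,328). The reader's latch nose faces the robot at crop (622,250), and its pocket is at (615,175). Depth puts the cassette at about (486,328), rib yaw about -37.5°. The reader's yaw is about 5.8° and the seat is near (608,-34,85). I'll move towards the cassette and look at the reader with the wrist camera on the way.

```bash
python3 -m crank '[[1,0.0385,-0.0434,0,0,0,0],[1,0.0385,-0.0434,0,0,0,0],[1,0.0385,-0.0434,0,0,0,0],[1,0.0385,-0.0434,0,0,0,0],[1,0.0385,-0.0434,0,0,0,0]]'
python3 -m crank '[[1,0.0385,-0.0434,0,0,0,0],[1,0.0385,-0.0434,0,0,0,0],[1,0.0385,-0.0434,0,0,0,0],[1,0,0,0,0,0,0],[1,0,0,0,0,0,0]]'
python3 - <<'E'
from h import *
s=ctrl.get_state();im,d,m=snap('wrist','w0');R=np.array(s['orientation'])
print(m['K'],(R.T@(np.array(m['position'])-s['ee_pos'])).round(1),(R.T@np.array(m['rotation'])).round(2).tolist(),s['ee_pos'],s['joint_pos'],(d>0).mean())
E
```

```text
time: 0.72
ee_pos: [312.3, -222.9, 231.2]
orientation: [[0.912, 0.41, 0.0], [0.41, -0.912, 0.0], [0.0, -0.0, -1.0]]
wrist_force: [0.9, -0.0, -0.0]
opening: 85.7
grip_force: 0.0
time: 1.35
ee_pos: [363.9, -58.7, 231.1]
orientation: [[0.912, 0.411, -0.0], [0.411, -0.912, -0.0], [-0.0, -0.0, -1.0]]
wrist_force: [0.1, -0.9, 0.2]
opening: 85.2
grip_force: 0.0
[[309.70691629   0.         318.69283119]
 [  0.         309.70691629 201.63692857]
 [  0.           0.           1.        ]] [  74.1    0.4 -143.7] [[0.0, -0.96, -0.29], [1.0, 0.0, 0.0], [0.0, -0.29, 0.96]] [363.93870142 -58.74427996 231.12645053] [-1.48607330e+01 -6.83262618e+00  1.13352979e+02 -9.73649824e-03
  7.35025406e+01  5.08763990e+01] 0.99508203125
```

View pics/w0.png

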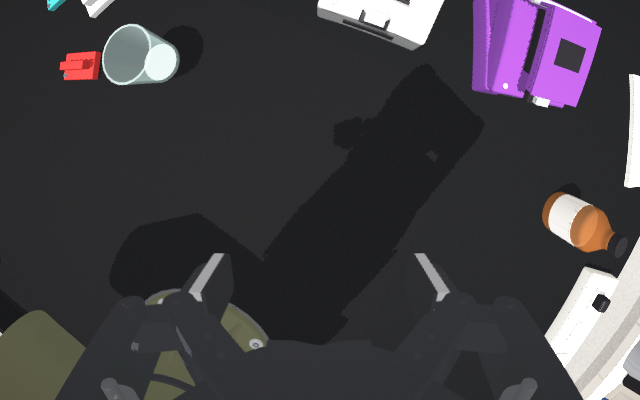

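The wrist view shows the fingers, the beaker (140,55), the purple decoy (535,50), and only the reader's front edge (375,20). The camera sits on tool +x. Going on to above the cassette.

```bash
python3 -m crank '[[1,0.0386,-0.0432,0,0,0,0],[1,0.0386,-0.0432,0,0,0,0],[1,0.0386,-0.0432,0,0,0,0],[1,0.0386,-0.0432,0,0,0,0],[1,0.0386,-0.0432,0,0,0,0]]'
python3 -m crank '[[1,0.0386,-0.0432,0,0,0,-0.172],[0.5,0.0330,-0.0490,0,0,0,-0.172],[0.5,0,0,0,0,0,-0.172],[0.5,0,0,0,0,0,-0.172],[0.5,0,0,0,0,0,-0.172]]'
python3 -m crank '[[0.5,0,0,0,0,0,-0.172],[0.5,0,0,0,0,0,-0.172],[0.5,0,0,0,0,0,-0.172],[0.5,0,0,0,0,0,-0.172],[0.5,0,0,0,0,0,-0.172]]'
python3 -m crank '[[0.5,0,0,0,0,0,-0.172],[0.5,0,0,0,0,0,-0.172],[0.5,0,0,0,0,0,0],[0.5,0,0,0,0,0,0]]'
cat >> h.py <<'E'
def wcloud(d,m):
    K=np.array(m['K']);v,u=np.mgrid[:d.shape[0],:d.shape[1]]
    x=(u-K[0,2])/K[0,0];y=(v-K[1,2])/K[1,1];t=np.hypot(x,y);s=np.where(t>0,np.tan(np.minimum(t,1.5))/np.maximum(t,1e-9),1)
    P=np.stack([x*s*d,y*s*d,d],-1)
    return P@np.array(m['rotation']).T+np.array(m['position'])
E
python3 - <<'E'
from h import *
s=ctrl.get_state();im,d,m=snap('wrist','w1');print(s['ee_pos'],np.round(s['orientation'],3).tolist(),np.round(s['joint_pos'],1),s['opening'])
P=wcloud(d,m);h=cv2.cvtColor(im,cv2.COLOR_BGR2HSV)
near=np.hypot(P[...,0]-486,P[...,1]-328)<55
k=near&(h[...,1]<70)&(h[...,2]>80)&(P[...,2]>6)&(P[...,2]<45)
q=P[k];print(k.sum(),'bench',np.median(P[near&(h[...,2]<60)][:,2]),np.percentile(q[:,2],[5,25,50,75,95]).round(1))
for lo,hi in((11,17),(28,40)):
    t=q[(q[:,2]>lo)&(q[:,2]<hi)];print(len(t),np.median(t[:,2]),cv2.minAreaRect(t[:,:2].astype(np.float32)))
E
```

```text
time: 2.02
ee_pos: [452.6, 217.8, 231.2]
orientation: [[0.913, 0.408, 0.0], [0.408, -0.913, -0.0], [0.0, 0.0, -1.0]]
wrist_force: [0.8, -1.3, 0.6]
opening: 85.5
grip_force: 0.0
time: 2.65
ee_pos: [470.0, 330.2, 230.9]
orientation: [[0.281, 0.96, -0.001], [0.96, -0.281, -0.0], [-0.001, -0.0, -1.0]]
wrist_force: [0.6, 0.1, -0.6]
opening: 42.4
grip_force: 0.0
time: 3.28
ee_pos: [470.1, 330.0, 231.0]
orientation: [[-0.543, 0.839, -0.0], [0.839, 0.543, -0.0], [-0.0, -0.001, -1.0]]
wrist_force: [1.2, 0.3, 0.4]
opening: 42.7
grip_force: 0.0
time: 3.78
ee_pos: [469.4, 331.0, 231.2]
orientation: [[-0.79, 0.613, -0.0], [0.613, 0.79, -0.0], [0.0, -0.0, -1.0]]
wrist_force: [0.3, -0.1, -0.4]
opening: 42.6
grip_force: 0.0
[469.42345324 331.02570686 231.16179833] [[-0.79, 0.613, -0.0], [0.613, 0.79, -0.0], [0.0, -0.0, -1.0]] [ 31.5  20.3  83.   -0.   76.7 -20.6] 42.637804915023764
1746 bench 248.00561526452583 [13.6 14.8 15.4 20.4 33.7]
1262 15.09320126995226 ((485.7662048339844, 331.858642578125), (39.528564453125, 64.38435363769531), 51.8058967590332)
422 33.079543967735134 ((485.59442138671875, 331.2994384765625), (10.462003707885742, 49.467041015625), 52.78837966918945)
```

View pics/w1.png

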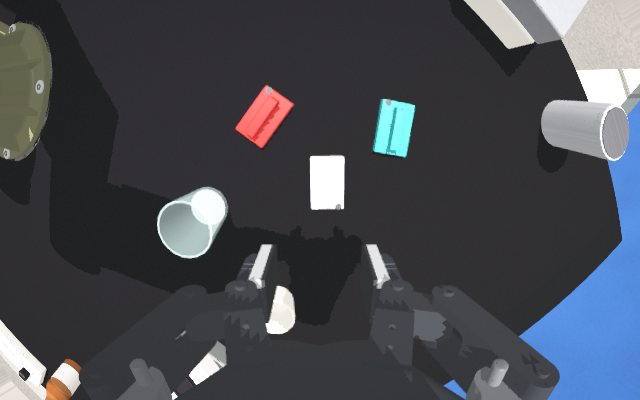

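The cassette is at wrist px (327,182), between the beaker (192,222) and the look-alikes. The measured size matches (64 x 40, top at 15 mm), centre (485.7,331.6). Descending and checking again.

```bash
python3 -m crank '[[0.5,-0.0125,0.0105,0.04,0,0,0],[0.5,0,0,0.05,0,0,0],[0.5,0,0,0.05,0,0,0],[0.5,0,0,0.0,0,0,0],[0.5,0,0,0,0,0,0]]'
cat > cas.py <<'E'
from h import *
import sys
cx,cy,tag=float(sys.argv[1]),float(sys.argv[2]),sys.argv[3]
s=ctrl.get_state();im,d,m=snap('wrist',tag);R=np.array(s['orientation']);print(s['ee_pos'],R.round(3).tolist())
P=wcloud(d,m);h=cv2.cvtColor(im,cv2.COLOR_BGR2HSV)
near=np.hypot(P[...,0]-cx,P[...,1]-cy)<55
q=P[near&(h[...,1]<70)&(h[...,2]>80)&(P[...,2]>6)&(P[...,2]<45)]
for lo,hi in((11,17),(28,40)):
    t=q[(q[:,2]>lo)&(q[:,2]<hi)];r=cv2.minAreaRect(t[:,:2].astype(np.float32));print(len(t),np.median(t[:,2]),r,'tool dx',(R.T@(np.array([*r[0],s['ee_pos'][2]])-s['ee_pos'])).round(1))
E
python3 cas.py 485.7 331.6 w2
```

```text
time: 4.45
ee_pos: [486.0, 333.1, 93.5]
orientation: [[-0.793, 0.61, 0.002], [0.61, 0.793, 0.001], [-0.001, 0.002, -1.0]]
wrist_force: [0.0, 0.2, 0.6]
opening: 42.7
grip_force: 0.0
[486.04831884 333.05686486  93.46362968] [[-0.793, 0.61, 0.002], [0.61, 0.793, 0.001], [-0.001, 0.002, -1.0]]
3023 15.078978147008144 ((485.3162841796875, 330.9753723144531), (39.80195999145508, 64.74568176269531), 52.68680953979492) tool dx [-0.7 -2.1 -0. ]
1128 33.08776424750873 ((485.3224792480469, 330.8831787109375), (11.89240837097168, 49.923614501953125), 53.513179779052734) tool dx [-0.8 -2.2 -0. ]
```

```bash
python3 -m crank '[[0.5,-0.0007,-0.002,0.04,0,0,0],[0.5,0,0,0.034,0,0,0],[0.5,0,0,0,0,0,0],[0.5,0,0,0,0,0,0]]' 40
python3 -m crank '[[0,0,0,0,0,0,0],[0,0,0,0,0,0,0],[0,0,0,0,0,0,0],[0,0,0,0,0,0,0],[0,0,0,0,0,0,0]]' 60
```

```text
time: 5.0
ee_pos: [485.6, 331.3, 19.8]
orientation: [[-0.793, 0.609, 0.003], [0.609, 0.793, 0.002], [-0.001, 0.003, -1.0]]
wrist_force: [-0.9, 0.2, 0.7]
opening: 42.7
grip_force: 0.0
time: 5.62
ee_pos: [485.1, 331.1, 18.8]
orientation: [[-0.793, 0.609, 0.002], [0.609, 0.793, 0.001], [-0.001, 0.002, -1.0]]
wrist_force: [-1.6, 0.3, 8.4]
opening: 10.6
grip_force: 59.5
```

```bash
python3 -m crank '[[0,0,0,-0.03,0,0,0],[0,0,0,-0.04,0,0,0],[0,0,0,-0.05,0,0,0],[0,0,0,-0.05,0,0,0],[0,0,0,-0.05,0,0,0]]'
python3 -m crank '[[0,-0.02,-0.03,-0.02,0,0,0],[0,-0.0308,-0.0413,0,0,0,0],[0,-0.0308,-0.0413,0,0,0,0],[0,-0.0308,-0.0413,0,0,0,0],[0,-0.0308,-0.0413,0,0,0,0]]'
python3 -m crank '[[0,-0.0308,-0.0413,0,0,0,0],[0,-0.0308,-0.0413,0,0,0,0],[0,-0.0105,-0.0120,0,0,0,-0.151],[0,0,0,0,0,0,-0.151],[0,0,0,0,0,0,-0.151]]'
python3 -m crank '[[0,0,0,0,0,0,-0.151],[0,0,0,0,0,0,-0.152],[0,0,0,0,0,0,0],[0,0,0,0,0,0,0]]'
python3 - <<'E'
from h import *
s=ctrl.get_state();im,d,m=snap('wrist','w3');print(s['ee_pos'],np.round(s['joint_pos'],1))
E
```

```text
time: 6.25
ee_pos: [484.2, 330.5, 239.6]
orientation: [[-0.793, 0.609, 0.001], [0.609, 0.793, 0.0], [-0.0, 0.001, -1.0]]
wrist_force: [0.7, 0.1, -0.9]
opening: 10.4
grip_force: 58.8
time: 6.88
ee_pos: [478.8, 87.0, 257.9]
orientation: [[-0.793, 0.609, 0.001], [0.609, 0.793, 0.0], [-0.001, 0.001, -1.0]]
wrist_force: [0.1, -1.0, -1.3]
opening: 10.8
grip_force: 59.0
time: 7.5
ee_pos: [478.6, -30.6, 257.8]
orientation: [[-0.981, 0.196, 0.001], [0.196, 0.981, -0.0], [-0.001, 0.0, -1.0]]
wrist_force: [0.0, 0.2, -0.6]
opening: 10.2
grip_force: 58.9
time: 8.0
ee_pos: [478.7, -30.3, 257.5]
orientation: [[-0.995, -0.098, 0.0], [-0.098, 0.995, -0.0], [-0.0, -0.0, -1.0]]
wrist_force: [-0.4, 0.3, -1.5]
opening: 10.0
grip_force: 58.9
[478.68997208 -30.32424888 257.51330486] [  -8.     6.9   96.     0.    77.1 -103.6]
```

View pics/w3.png

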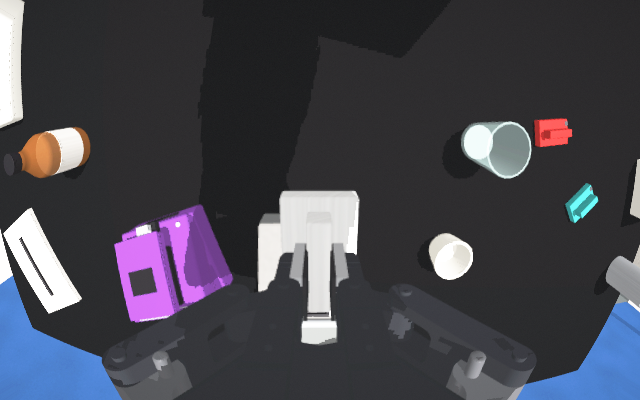

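The held cassette is at (318,255), hiding the reader's pocket. I'll measure it in the tool frame, then step aside to see the reader uncovered.

```bash
python3 -m crank '[[0,0.02,0.053,0,0,0,0],[0,0.02,0.053,0,0,0,0],[0,0.02,0.053,0,0,0,0],[0,0,0,0,0,0,0],[0,0,0,0,0,0,0]]'
python3 - <<'E'
from h import *
s=ctrl.get_state();im,d,m=snap('wrist','w4');print(s['ee_pos'],np.round(s['joint_pos'],1))
im3,d3,m3=load('w3')
def tool(im,d,m,R,p):
    P=(wcloud(d,m)-p)@R
    h=cv2.cvtColor(im,cv2.COLOR_BGR2HSV)
    k=(abs(P[...,0])<60)&(abs(P[...,1])<40)&(P[...,2]>-25)&(P[...,2]<35)&(h[...,2]>80)&(h[...,1]<60)
    return P[k]
q=tool(im,d,m,np.array(s['orientation']),np.array(s['ee_pos']))
print(len(q),np.percentile(q,[1,10,50,90,99],axis=0).round(1).tolist())
H=np.histogram(q[:,2],bins=np.arange(-24,34,2));print(H[0].tolist())
b=q[(q[:,2]>0)&(q[:,2]<6)];print('block',len(b),cv2.minAreaRect(b[:,:2].astype(np.float32)),np.median(b[:,2]))
b=q[(q[:,2]>0)];n=np.linalg.svd(b[b[:,2]<6]-b[b[:,2]<6].mean(0))[2][2];print(n.round(3))
E
```

```text
time: 8.68
ee_pos: [403.2, 121.6, 257.4]
orientation: [[-0.995, -0.1, 0.0], [-0.1, 0.995, -0.0], [-0.0, -0.0, -1.0]]
wrist_force: [0.2, 0.2, -0.9]
opening: 9.8
grip_force: 59.0
[403.19054081 121.57127039 257.43584372] [ 11.8  -0.9 104.2  -0.   76.6 -84. ]
6348 [[-22.5, -19.6, -23.3], [-6.3, -14.8, -14.9], [16.0, -0.2, 2.8], [30.7, 14.3, 4.6], [32.0, 19.0, 13.5]]
[49, 74, 72, 54, 1512, 694, 90, 75, 77, 43, 44, 30, 32, 2097, 985, 77, 64, 111, 87, 38, 0, 0, 0, 0, 0, 0, 0, 0]
block 3114 ((16.046953201293945, -0.29050445556640625), (32.2560920715332, 40.222660064697266), 0.017288144677877426) 3.6808290142026214
[ 0.006 -0.001 -1.   ]
```

View pics/w4.png

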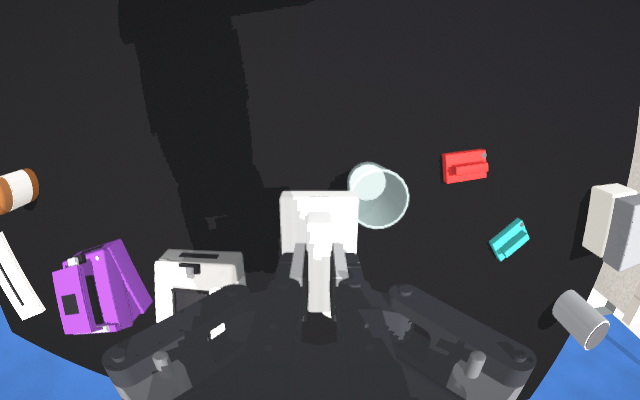

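The cassette is held square and centred; its underside should be 17.7 mm beyond the TCP. The reader at (200,285) is still half hidden by the finger linkage, so I'll view it from the side.

```bash
python3 -m crank '[[0,-0.0534,-0.0026,0,0,0,0],[0,-0.0534,-0.0026,0,0,0,0],[0,-0.0534,-0.0026,0,0,0,0],[0,-0.0534,-0.0026,0,0,0,0],[0,-0.0534,-0.0026,0,0,0,0]]'
python3 -m crank '[[0,0,0,0,0,0,0],[0,0,0,0,0,0,0]]'
cat > m2.py <<'E'
from h import *
im,d,m=load('w5');P=wcloud(d,m);h=cv2.cvtColor(im,cv2.COLOR_BGR2HSV)
reg=(abs(P[...,0]-605)<110)&(abs(P[...,1]+36)<75)&(P[...,2]>30)
white=reg&(h[...,1]<60)&(h[...,2]>150)&(P[...,2]<130)
q=P[white];rng=np.random.default_rng(0);best=None
for _ in range(3000):
    a,b,c=q[rng.choice(len(q),3,False)];n=np.cross(b-a,c-a);l=np.linalg.norm(n)
    if l<100: continue
    n=n/l*np.sign(n[2])
    if abs(np.degrees(np.arccos(n[2]))-25)>5: continue
    i=abs((q-a)@n)<1.5
    if best is None or i.sum()>best.sum(): best=i
Q=q[best];c=Q.mean(0);n=np.linalg.svd(Q-c)[2][2];n*=np.sign(n[2])
print('deck',len(Q),n.round(4),np.degrees(np.arccos(n[2])).round(2),'yaw',np.degrees(np.arctan2(-n[1],-n[0])).round(2),c.round(1))
y=np.cross(n,[-n[0],-n[1],0]);y/=np.linalg.norm(y);x=np.cross(y,n);A=np.c_[x,y,n]
L=(P-c)@A
ins=L[white&(abs(L[...,2])<2)]
r=cv2.minAreaRect(ins[:,:2].astype(np.float32));print('deck rect',r,'corners',(c+cv2.boxPoints(r)@A[:,:2].T).round(1).tolist())
dk=reg&(h[...,2]<70)&(abs(L[...,2])<15)&(abs(L[...,0])<70)&(abs(L[...,1])<50)
lab=cv2.connectedComponentsWithStats(dk.astype(np.uint8));i=1+np.argmax(lab[2][1:,4]);D=L[lab[1]==i];print(lab[2][i],np.percentile(D,[0,2,50,98,100],axis=0).round(1).tolist())
for lo in range(-12,14,2):
    t=D[(D[:,2]>=lo)&(D[:,2]<lo+2)]
    if len(t)>20:
        rr=cv2.minAreaRect(t[:,:2].astype(np.float32));print(lo,len(t),np.percentile(t[:,:2],[1,99],axis=0).round(1).tolist(),np.round(rr[0],1),np.round(rr[1],1),round(rr[2],1))
np.savez('deck.npz',c=c,A=A)
b=reg&(L[...,2]>12);t=L[b];print('cover pts',b.sum())
for lo in range(12,140,12):
    k=t[(t[:,2]>=lo)&(t[:,2]<lo+12)]
    if len(k): print(lo,len(k),np.percentile(k,[2,50,98],axis=0).round(1).tolist())
E
python3 - <<'E'
from h import *
s=ctrl.get_state();im,d,m=snap('wrist','w5');print(s['ee_pos'],np.round(s['joint_pos'],1))
E
python3 m2.py
```

```text
time: 9.35
ee_pos: [672.1, 133.9, 256.6]
orientation: [[-0.995, -0.098, -0.0], [-0.098, 0.995, -0.0], [0.0, -0.0, -1.0]]
wrist_force: [0.4, 0.8, -0.3]
opening: 10.3
grip_force: 59.0
time: 9.6
ee_pos: [669.9, 134.5, 256.6]
orientation: [[-0.995, -0.099, -0.001], [-0.099, 0.995, -0.0], [0.001, -0.0, -1.0]]
wrist_force: [-0.4, 0.2, -1.8]
opening: 10.5
grip_force: 59.0
[669.88718265 134.53437671 256.560889  ] [  8.3  34.3  59.5  -0.   86.3 -87.4]
deck 4429 [-0.4217 -0.0427  0.9057] 25.08 yaw 5.78 [587.6 -25.7  76.1]
deck rect ((8.455142974853516, -8.247756958007812), (119.81890106201172, 125.93484497070312), 89.87895965576172) corners [[545.2, -98.3, 52.9], [658.7, -87.1, 106.3], [646.9, 32.1, 106.4], [533.4, 20.9, 53.1]]
[ 145   75   53   69 2741] [[-18.4, -34.4, -0.0], [-16.5, -32.4, 0.8], [18.1, -7.2, 2.4], [56.7, 17.8, 10.5], [58.1, 18.5, 13.2]]
0 888 [[-16.0, -32.2], [50.8, 17.6]] [17.4 -7.3] [70.  51.1] 0.0
2 1063 [[-16.1, -32.0], [52.0, 17.9]] [20.1 -7.4] [51.4 73.2] 90.0
4 163 [[-16.7, -32.7], [57.2, 18.4]] [20.1 -7.2] [51.3 74.2] 89.6
6 293 [[-16.4, -33.7], [57.5, 18.0]] [20.2 -8.1] [75.  52.4] 0.4
8 251 [[-16.9, -33.5], [57.9, 18.0]] [19.9 -7.8] [76.6 51.8] 0.3
10 77 [[-18.1, -31.8], [-14.4, 16.2]] [-16.8  -7.7] [48.3  3.8] 88.6
cover pts 3891
12 1202 [[-49.1, -49.5, 12.1], [66.4, -5.5, 14.6], [95.6, 33.6, 22.8]]
24 177 [[88.4, -43.9, 24.2], [96.1, -21.3, 29.3], [103.7, 28.6, 35.6]]
36 144 [[92.5, -43.0, 36.1], [100.9, 27.9, 40.9], [107.7, 28.7, 47.6]]
48 139 [[95.9, -25.2, 48.4], [105.1, 27.8, 53.2], [110.9, 28.6, 59.7]]
60 164 [[100.5, -16.9, 60.4], [109.3, 27.9, 66.9], [115.3, 29.1, 71.9]]
72 245 [[104.3, -43.9, 72.5], [111.9, 27.5, 79.1], [118.5, 28.8, 83.7]]
84 481 [[107.4, -44.7, 84.3], [117.3, 6.0, 92.0], [124.3, 28.7, 96.0]]
96 1302 [[95.6, -42.6, 96.1], [112.3, -5.7, 99.4], [123.9, 27.5, 107.5]]
108 37 [[95.9, -17.3, 108.0], [97.7, -9.2, 108.2], [99.2, 1.9, 109.1]]
```

View pics/w5.png

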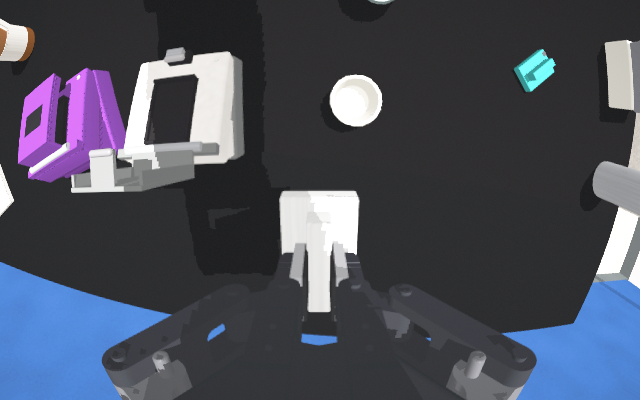

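The reader is clear at (190,105). Deck tilt is 25.1°, yaw 5.8°, and the seat's outer rim is 75 x 51, as it should be, centred at (605.5,-31.4). Floor height reads 86.4 against the given 85, which matches the wrist camera's +1 mm bias. The cover is at about 1.9 rad. Going to hover and tilting the tool.

```bash
python3 -m crank '[[0,0.0415,-0.0387,-0.0075,0,0,0],[0,0.0415,-0.0387,-0.0075,0,0,0],[0,0.0415,-0.0387,-0.0075,0,0,0],[0,0.0415,-0.0387,-0.0075,0,0,0],[0,0,0,0,0,-0.146,0]]'
python3 -m crank '[[0,0,0,0,0,-0.146,0],[0,0,0,0,0,-0.146,0],[0,0,0,0,0,0,0],[0,0,0,0,0,0,0]]'
cat > go.py <<'E'
from h import *
import sys
from scipy.spatial.transform import Rotation as Ro
# seat-frame target (mm) -> tool shift; target orientation tool x=-seat x, z=-seat z
A=np.load('deck.npz')['A'];O=np.array([605.5,-31.4,85.])
T=np.c_[-A[:,0],A[:,1],-A[:,2]]
s=ctrl.get_state();R=np.array(s['orientation']);p=np.array(s['ee_pos'])
t=O+A@np.array([float(v) for v in sys.argv[1:4]])
print('tool shift',(R.T@(t-p)).round(1),'turn',Ro.from_matrix(R.T@T).as_rotvec().round(4),'in seat now',(A.T@(p-O)).round(1),'F',np.round(A.T@s['wrist_force'],1),'open',round(s['opening'],1))
E
python3 go.py 0 0 118.8; python3 go.py 0 0 18.8
```

```text
time: 10.28
ee_pos: [518.8, -37.1, 289.0]
orientation: [[-0.984, -0.098, 0.15], [-0.097, 0.995, 0.013], [-0.151, -0.001, -0.989]]
wrist_force: [1.4, 1.2, -1.3]
opening: 10.0
grip_force: 59.1
time: 10.78
ee_pos: [520.2, -35.0, 288.2]
orientation: [[-0.901, -0.101, 0.421], [-0.092, 0.995, 0.042], [-0.423, -0.0, -0.906]]
wrist_force: [-0.0, -0.8, -0.8]
opening: 10.5
grip_force: 59.1
tool shift [  8.9  -5.  101.4] turn [-0.0002 -0.0008  0.0004] in seat now [  9.    5.  220.1] F [-0.4 -0.8 -0.7] open 10.5
tool shift [  8.8  -4.9 201.4] turn [-0.0002 -0.0008  0.0004] in seat now [  9.    5.  220.1] F [-0.4 -0.8 -0.7] open 10.5
```

```bash
python3 -m crank '[[0,0.0088,-0.005,0.05,0,0,0],[0,0,0,0.05,0,0,0],[0,0,0,0.05,0,0,0],[0,0,0,0.02,0,0,0],[0,0,0,0,0,0,0]]'
python3 -m crank '[[0,0,0,0,0,0,0],[0,0,0,0,0,0,0]]'
python3 go.py 0 0 18.8
python3 - <<'E'
from h import *
im,d,m=snap('wrist','w6');P=wcloud(d,m);z=np.load('deck.npz');A=z['A'];O=np.array([605.5,-31.4,85.])
L=(P-O)@A;h=cv2.cvtColor(im,cv2.COLOR_BGR2HSV)
k=(h[...,2]<75)&(abs(L[...,2]-4)<7)&(abs(L[...,0])<60)&(abs(L[...,1])<45);D=L[k];print('seat dark',len(D),np.percentile(D,[1,50,99],axis=0).round(1).tolist())
k=(h[...,2]>100)&(L[...,2]>14)&(L[...,2]<60)&(abs(L[...,0])<40)&(abs(L[...,1])<30);D=L[k];print('cassette',len(D),np.percentile(D,[1,50,99],axis=0).round(1).tolist())
E
```

```text
time: 11.4
ee_pos: [584.7, -33.0, 128.0]
orientation: [[-0.903, -0.102, 0.418], [-0.092, 0.995, 0.044], [-0.42, 0.001, -0.907]]
wrist_force: [0.8, -0.0, -1.0]
opening: 10.3
grip_force: 59.0
time: 11.65
ee_pos: [585.0, -33.5, 130.9]
orientation: [[-0.9, -0.101, 0.423], [-0.092, 0.995, 0.043], [-0.426, -0.0, -0.905]]
wrist_force: [0.3, -0.6, -1.3]
opening: 10.0
grip_force: 59.0
tool shift [ 0.9  0.1 31.5] turn [-0.0002  0.0018  0.0006] in seat now [ 0.8 -0.1 50.3] F [-0.3 -0.6 -1.2] open 10.0
seat dark 2425 [[-39.2, -40.5, 0.3], [-28.3, -4.6, 2.6], [41.9, 40.4, 10.9]]
cassette 3603 [[-30.8, -19.6, 36.1], [-22.7, -0.2, 46.4], [-1.1, 19.1, 57.9]]
```

View pics/w6.png

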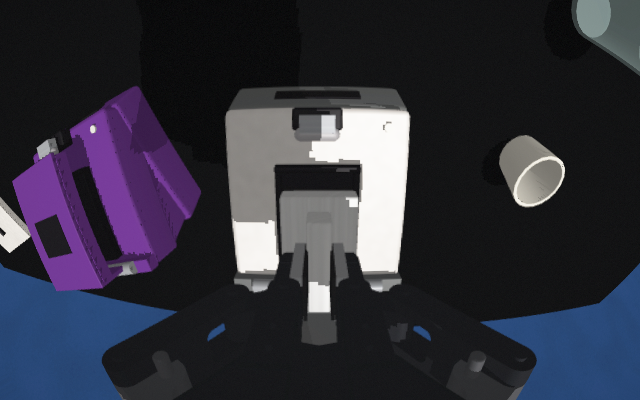

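The cassette (280–358) sits centred over the pocket (275–361). Lowering.

```bash
python3 -m crank '[[0,0.001,0,0.012,0,0,0],[0,0,0,0.01,0,0,0],[0,0,0,0.005,0,0,0],[0,0,0,0.002,0,0,0],[0,0,0,0,0,0,0]]'
python3 go.py 0 0 18.8
python3 -m crank '[[0,0,0,0.001,0,0,0],[0,0,0,0.001,0,0,0],[0,0,0,0,0,0,0]]'
python3 go.py 0 0 18.8
```

```text
time: 12.32
ee_pos: [596.1, -32.3, 102.8]
orientation: [[-0.901, -0.101, 0.422], [-0.092, 0.995, 0.043], [-0.424, 0.0, -0.906]]
wrist_force: [0.6, 0.4, -0.6]
opening: 10.3
grip_force: 59.0
tool shift [-1.  -0.1  1.4] turn [0.0002 0.0002 0.0004] in seat now [-1.   0.1 20.2] F [ 0.3  0.3 -0.9] open 10.3
time: 12.7
ee_pos: [596.6, -32.3, 102.2]
orientation: [[-0.901, -0.101, 0.422], [-0.092, 0.995, 0.043], [-0.424, -0.0, -0.905]]
wrist_force: [-16.7, -0.5, 15.2]
opening: 10.4
grip_force: 62.0
tool shift [-0.8 -0.   0.6] turn [0.0002 0.0006 0.0006] in seat now [-0.8  0.  19.4] F [-8.7  1.2 20.8] open 10.4
```

```bash
python3 -m crank '[[0,0,0,-0.001,0,0,0],[0.4,0,0,0,0,0,0],[0.4,0,0,0,0,0,0],[0.4,0,0,0,0,0,0]]'
python3 -m crank '[[0.4,0,0,-0.02,0,0,0],[0.4,0,0,-0.05,0,0,0],[0.4,0,0,-0.06,0,0,0],[0.4,0,0,0,0,0,0],[0.4,0,0,0,0,0,0]]'
cat > seat.py <<'E'
from h import *
import sys
im,d,m=snap('wrist',sys.argv[1]);P=wcloud(d,m);z=np.load('deck.npz');A=z['A'];O=np.array([605.5,-31.4,85.])
L=(P-O)@A;h=cv2.cvtColor(im,cv2.COLOR_BGR2HSV)
base=(h[...,2]>70)&(abs(L[...,0])<40)&(abs(L[...,1])<26)
for lo,hi in((11,19),(29,37)):
    t=L[base&(L[...,2]>lo)&(L[...,2]<hi)];
    if len(t)<20: continue
    r=cv2.minAreaRect(t[:,:2].astype(np.float32));n=np.linalg.svd(t-t.mean(0))[2][2]
    print(len(t),'z',np.percentile(t[:,2],[10,50,90]).round(1),np.round(r[0],1),np.round(r[1],1),round(r[2],1),'n',n.round(3))
E
python3 seat.py w7; python3 go.py 0 0 18.8
```

```text
time: 13.2
ee_pos: [596.6, -32.3, 102.0]
orientation: [[-0.901, -0.101, 0.422], [-0.092, 0.995, 0.043], [-0.424, -0.0, -0.906]]
wrist_force: [-0.5, -0.3, 0.1]
opening: 34.1
grip_force: 0.0
time: 13.82
ee_pos: [541.5, -37.8, 219.4]
orientation: [[-0.901, -0.101, 0.422], [-0.091, 0.995, 0.043], [-0.424, 0.0, -0.906]]
wrist_force: [-0.7, 1.2, -1.5]
opening: 34.5
grip_force: 0.0
2103 z [14.7 15.7 16.6] [1.6 2. ] [77.8 45.5] 1.4 n [-0.004  0.003  1.   ]
780 z [32.5 33.6 34.5] [-0.5  0.2] [12.4 50.3] 89.7 n [0.    0.015 1.   ]
tool shift [ -1.8  -0.2 129.5] turn [ 0.0006 -0.0012  0.0002] in seat now [-1.600e+00  1.000e-01  1.483e+02] F [-1.  -0.9 -0.8] open 34.2
```

View pics/w7.png

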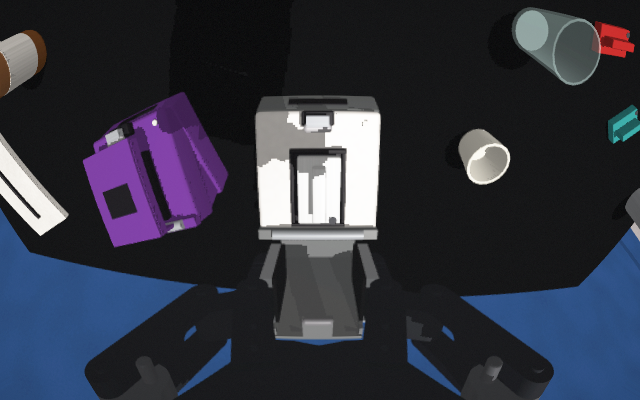

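Rib centre reads (-0.5, 0.2) in the seat frame with the normal aligned, and the rib's top is within the bias. At (320,188) the cassette lies home in the seat, with the cover open at (320,290). Next I go over and behind the cover with the fingers shut.

```bash
python3 -m crank '[[0,-0.03,0,0,0,0,0],[0,-0.055,0,0,0,0,0],[0,-0.055,0,0,0,0,0],[0,0,0,0,0,0,0],[0,0,0,0,0,0,0]]'
python3 go.py 138 0 80
```

```text
time: 14.5
ee_pos: [667.1, -24.9, 276.6]
orientation: [[-0.903, -0.101, 0.419], [-0.092, 0.995, 0.043], [-0.421, 0.001, -0.907]]
wrist_force: [0.3, 0.7, 0.1]
opening: -0.2
grip_force: 0.0
tool shift [-0.9 -0.3 67.3] turn [ 0.001  -0.0033  0.0003] in seat now [137.3   0.3 147.3] F [ 0.4  0.6 -0.1] open -0.2
```

```bash
python3 -m crank '[[0,0,0,0.035,0,0,0],[0,0,0,0.033,0,0,0],[0,0,0,0,0,0,0],[0,0.01,0,0,0,0,0],[0,0.012,0,-0.003,0,0,0]]'
python3 go.py 88 0 93
python3 -m crank '[[0,0.014,0,-0.005,0,0,0],[0,0.014,0,-0.005,0,0,0],[0,0,0,0,0,0,0]]'
python3 go.py 64 0 98
```

```text
time: 15.12
ee_pos: [674.4, -24.4, 212.1]
orientation: [[-0.9, -0.101, 0.423], [-0.092, 0.995, 0.043], [-0.425, -0.0, -0.905]]
wrist_force: [-0.6, 0.0, 0.2]
opening: 0.3
grip_force: 0.0
tool shift [28.6  0.  -7.3] turn [-0.0002  0.0017  0.0005] in seat now [116.6  -0.   85.7] F [-0.5  0.1  0.4] open 0.3
time: 15.5
ee_pos: [645.0, -27.5, 209.7]
orientation: [[-0.9, -0.101, 0.424], [-0.091, 0.995, 0.042], [-0.426, -0.0, -0.905]]
wrist_force: [0.2, -0.5, -0.1]
opening: 0.2
grip_force: 0.0
tool shift [24.8  0.1 -2. ] turn [-0.0004  0.0021  0.0002] in seat now [88.8 -0.1 96.1] F [ 0.  -0.5 -0.2] open 0.2
```

```bash
python3 - <<'E'
from h import *
im,d,m=snap('scene','s1');cv2.imwrite('pics/s1c.png',cv2.resize(im[120:270,240:420],None,fx=4,fy=4,interpolation=2))
E
```

```text
(no output)
```

View pics/s1c.png

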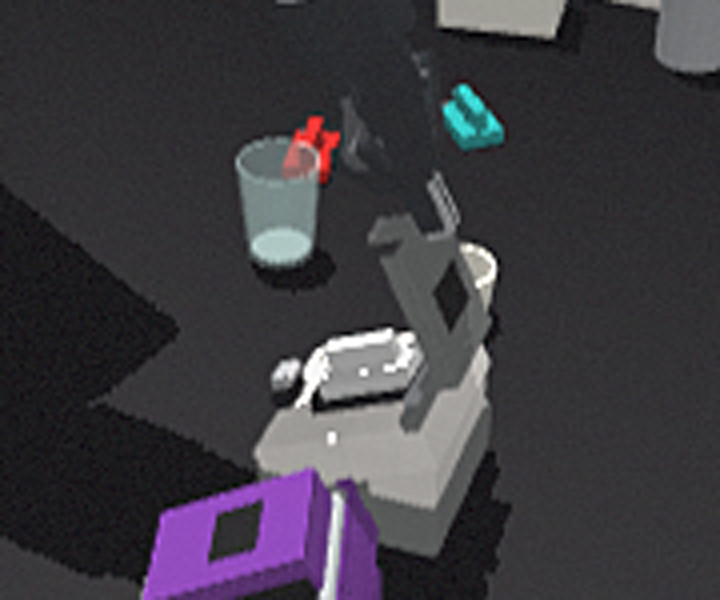

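The cover is now about square to the deck, with the finger behind it at (445,205), so the push works. I've now viewed 12 pictures, two over the limit of 10, so from here I'll use numbers only.

```bash
python3 -m crank '[[0,0.0125,0,-0.001,0,0,0],[0,0.0125,0,-0.001,0,0,0],[0,0.0135,0,0.001,0,0,0],[0,0.0135,0,0.001,0,0,0],[0,0,0,0,0,0,0]]'
python3 go.py 16 0 89
python3 -m crank '[[0,0.0105,0,0.0035,0,0,0],[0,0.0105,0,0.0035,0,0,0],[0,0.0095,0,0.0065,0,0,0],[0,0.0095,0,0.0065,0,0,0],[0,0,0,0,0,0,0]]'
python3 go.py -15 0 63
```

```text
time: 16.18
ee_pos: [598.5, -32.1, 185.9]
orientation: [[-0.901, -0.101, 0.421], [-0.091, 0.995, 0.043], [-0.424, 0.0, -0.906]]
wrist_force: [-0.3, 0.2, 0.0]
opening: -0.2
grip_force: 0.1
tool shift [20.4 -0.   5.3] turn [ 0.0002 -0.0003  0.0001] in seat now [36.4  0.  94.3] F [-0.3  0.3  0.2] open -0.2
time: 16.8
ee_pos: [570.8, -34.8, 149.9]
orientation: [[-0.902, -0.101, 0.42], [-0.091, 0.995, 0.043], [-0.423, 0.0, -0.906]]
wrist_force: [0.1, -0.6, 0.2]
opening: -0.0
grip_force: 0.2
tool shift [10.9 -0.1 10.5] turn [ 0.0006 -0.0015  0.    ] in seat now [-4.1  0.1 73.5] F [ 0.1 -0.6  0.2] open -0.0
```

```bash
cat > cov.py <<'E'
from h import *
import sys
n=sys.argv[1];im,d,m=snap(n,sys.argv[2]);P=wcloud(d,m) if n=='wrist' else cloud(d,m)
A=np.load('deck.npz')['A'];O=np.array([605.5,-31.4,85.]);L=(P-O)@A
k=(abs(abs(L[...,1])-24)<10)&(L[...,2]>22)&(L[...,2]<125)&(abs(L[...,0]+5)<75)
t=L[k]
for lo in range(-75,75,10):
    s=t[(t[:,0]>=lo)&(t[:,0]<lo+10)]
    if len(s)>5: print(lo,len(s),np.percentile(s[:,2],[5,50,95]).round(1))
E
python3 cov.py wrist w8; echo; python3 cov.py scene s2
```

```text
-35 1009 [75.4 82.4 83.8]
-25 1465 [ 76.7  79.8 124.2]
-15 1393 [ 71.4  74.9 123.5]
-5 790 [66.2 68.7 71.2]
5 591 [61.  63.6 65.9]
15 429 [55.9 58.4 60.6]
25 204 [50.7 53.2 55.4]

-35 6 [78.7 79.2 80. ]
-25 20 [74.1 76.5 79.2]
-15 36 [ 68.6  72.9 123.6]
-5 50 [ 63.1  66.2 119.9]
5 63 [ 58.3  63.  124.2]
15 46 [51.3 55.2 59.1]
25 42 [46.  49.4 52.8]
35 38 [41.2 44.3 47.8]
45 46 [35.7 38.9 42.6]
55 36 [25.4 33.8 36.3]
```

The plate's slope gives a cover angle of about 0.48 rad, as predicted. Continuing to close and press.

```bash
python3 -m crank '[[0,0.0055,0,0.006,0,0,0],[0,0.0055,0,0.006,0,0,0],[0,0.007,0,0.0055,0,0,0],[0,0.007,0,0.0055,0,0,0],[0,0,0,0,0,0,0]]'
python3 go.py -32 0 42
python3 -m crank '[[0,0.003,0,0.004,0,0,0],[0,0,0,0.004,0,0,0],[0,0,0,0.003,0,0,0],[0,0,0,0,0,0,0]]'
python3 go.py -32 0 39
```

```text
time: 17.52
ee_pos: [558.0, -36.1, 118.6]
orientation: [[-0.902, -0.101, 0.42], [-0.091, 0.995, 0.043], [-0.423, 0.0, -0.906]]
wrist_force: [-1.1, -0.5, 0.4]
opening: 0.2
grip_force: 0.3
tool shift [ 3.  -0.1  8.7] turn [ 0.0005 -0.0013  0.0001] in seat now [-29.    0.1  50.7] F [-0.9 -0.4  0.9] open 0.2
time: 18.02
ee_pos: [560.6, -35.9, 108.1]
orientation: [[-0.901, -0.101, 0.422], [-0.092, 0.995, 0.043], [-0.424, 0.0, -0.906]]
wrist_force: [-0.2, -0.0, 1.1]
opening: -0.2
grip_force: 0.4
tool shift [ 0.9 -0.   1. ] turn [0.0002 0.     0.0004] in seat now [-31.1   0.   40. ] F [ 0.3 -0.   1.1] open -0.2
```

```bash
python3 -m crank '[[0,0,0,0.0015,0,0,0],[0,0,0,0,0,0,0]]'; python3 go.py -32 0 39
python3 -m crank '[[0,0,0,0.0015,0,0,0],[0,0,0,0,0,0,0]]'; python3 go.py -32 0 39
```

```text
time: 18.27
ee_pos: [561.2, -35.8, 106.9]
orientation: [[-0.901, -0.101, 0.422], [-0.092, 0.995, 0.043], [-0.424, 0.0, -0.906]]
wrist_force: [-2.9, -1.2, 2.3]
opening: 0.0
grip_force: 1.3
tool shift [ 1.  -0.  -0.3] turn [0.0002 0.0002 0.0004] in seat now [-31.    0.   38.7] F [-1.7 -0.9  3.3] open 0.0
time: 18.52
ee_pos: [561.6, -35.8, 105.4]
orientation: [[-0.901, -0.101, 0.421], [-0.092, 0.995, 0.043], [-0.424, 0.0, -0.906]]
wrist_force: [-5.0, -1.4, 2.3]
opening: -0.1
grip_force: 2.4
tool shift [ 0.7 -0.1 -1.8] turn [ 0.0003 -0.0003  0.0004] in seat now [-31.3   0.1  37.2] F [-3.7 -0.9  4.3] open -0.1
```

```bash
for i in 1; do python3 -m crank '[[0,0,0,0.0015,0,0,0],[0,0,0,0,0,0,0]]' | grep ee_pos; python3 go.py -32 0 39
python3 -m crank '[[0,0,0,0.0015,0,0,0],[0,0,0,0,0,0,0]]'| grep ee_pos; python3 go.py -32 0 39
python3 -m crank '[[0,0,0,0.001,0,0,0],[0,0,0,0,0,0,0]]'| grep ee_pos; python3 go.py -32 0 39; done; python3 cov.py scene s3
```

```text
ee_pos: [562.0, -35.8, 104.6]
tool shift [ 0.7 -0.  -2.7] turn [ 0.0004 -0.0004  0.0005] in seat now [-31.3   0.   36.3] F [-8.6 -0.1 19.1] open 0.1
ee_pos: [562.2, -35.8, 104.2]
tool shift [ 0.8 -0.  -3.1] turn [ 0.0006 -0.0005  0.0007] in seat now [-31.3   0.   35.9] F [-18.6   1.   47. ] open -0.1
ee_pos: [562.4, -35.7, 104.0]
tool shift [ 0.8 -0.  -3.4] turn [ 0.0007 -0.0005  0.001 ] in seat now [-31.2   0.   35.6] F [-25.3   2.1  67.2] open -0.1
-55 11 [30.9 32.  33. ]
-45 22 [ 31.7  33.4 100.2]
-35 48 [ 32.6  74.9 120.6]
-25 128 [ 33.4  88.3 121.2]
-15 35 [ 33.3  35.1 120.1]
-5 25 [33.8 35.  35.8]
5 24 [33.4 35.  36.4]
15 21 [34.9 35.7 37. ]
25 26 [35.  35.8 37.5]
35 47 [23.4 35.2 38.3]
45 22 [22.4 28.1 37.7]
```

Hard stop at 67 N with the plate flat, so it should be latched. Backing off and checking that it holds.

```bash
python3 -m crank '[[0,0,0,-0.004,0,0,0],[0,0,0,-0.02,0,0,0],[0,0,0,-0.05,0,0,0],[0,0.03,0,-0.05,0,0,0],[0,0,0,0,0,0,0]]'
python3 -m crank '[[0,0.03,0,-0.03,0,0,0],[0,0,0,0,0,0,0],[0,0,0,0,0,0,0],[0,0,0,0,0,0,0],[0,0,0,0,0,0,0]]'
python3 cov.py scene s4;echo; python3 cov.py wrist w9
python3 - <<'E'
from h import *
a,b,m=load('scene0');c,d,m=load('s4');P0=cloud(b,m)
for tag in('scene0','s4'):
    im,dd,m=load(tag);P=cloud(dd,m)
    for nm,(x,y),zr in(('beaker',(465,175),(30,80)),('crucible',(590,165),(15,43))):
        k=(np.hypot(P[...,0]-x,P[...,1]-y)<75)&(P[...,2]>zr[0])&(P[...,2]<zr[1]);print(tag,nm,k.sum(),np.median(P[k],axis=0).round(1))
E
```

```text
time: 19.95
ee_pos: [483.6, -44.0, 204.7]
orientation: [[-0.898, -0.1, 0.427], [-0.092, 0.995, 0.041], [-0.429, -0.002, -0.903]]
wrist_force: [0.2, -1.0, -0.6]
opening: -0.2
grip_force: 0.0
time: 20.58
ee_pos: [444.8, -47.6, 215.5]
orientation: [[-0.901, -0.101, 0.421], [-0.092, 0.995, 0.043], [-0.423, 0.0, -0.906]]
wrist_force: [-0.1, 0.2, 0.4]
opening: 0.4
grip_force: 0.0
-55 18 [36.1 36.9 38.2]
-45 28 [36.1 37.3 38.6]
-35 25 [35.5 37.2 39. ]
-25 23 [35.9 37.2 38.3]
-15 22 [36.  37.7 38.6]
-5 26 [36.1 37.4 39.1]
5 23 [36.5 37.5 38.4]
15 28 [36.2 37.1 38.6]
25 26 [35.5 37.2 37.9]
35 39 [26.1 36.6 38. ]
45 33 [23.4 29.2 37. ]

-55 356 [40.2 41.3 42.2]
-45 346 [40.2 41.3 42.3]
-35 331 [40.2 41.2 42.3]
-25 186 [40.2 41.1 42.3]
-15 42 [40.  41.1 42.4]
-5 16 [39.9 41.2 41.8]
scene0 beaker 325 [426.3 167.4  59.8]
scene0 crucible 42 [561.3 170.4  37.3]
s4 beaker 334 [426.  168.   59.9]
s4 crucible 229 [583.3 174.3  31.8]
```

The cover stays flat by itself: the outer face's slope is under 0.005 rad, and the robot is clear.

```bash
python3 -c "
from plant import ticket
print(ticket.close_job())"
```

```text
the job is handed in; nothing more can be done
None
```

The cassette is in the seat rib up, the cover stays shut on its catch with the arm clear, and the job was handed in after about 21 s of robot time; no verdict came back, and I viewed 12 pictures, two over your limit of 10.

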